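Shut the drawer and grind at the hand coffee mill

ROBOT

A 6-joint arm with a two-finger parallel gripper is mounted at the origin on the work surface. World frame = base frame: x ahead of the robot, y to its left, z up, the work surface at z = 0. Lengths are in m, angles in rad, forces in N, time in s.
With the tool pointing down it reaches from about 0.35 to 0.775 m from the base axis. Payload 5.5 kg.
Tool frame: the origin (TCP) lies midway between the tips of the shut fingers; the grasp point (between the pads) lies grip_point_offset behind it (grip_point_offset is the distance from the TCP to the grasp point, in m); z points along the fingers, y is the direction in which the jaws open and shut (so a half turn about z gives the same grasp; the last joint's range is limited). The gripper opens to 85 mm and grips with 20 to 120 N. Pads are 22 mm wide; open, the fingers measure 114 mm over their backs; the gripper's body (76 mm by 85 mm) begins 54 mm behind the grasp point. The pads swing forward as they close: fully open they stand 13 mm farther back than shut.
Start: joints at [-1.354, 0.313, 0.046, 1.304, 0, 1.431], TCP at [0.201, -0.539, 0.231] pointing down, gripper open.
Joint ranges: [-2.76, 2.76], [-0.86, 1.69], [-1.03, 1.26], [-2.2, 2.34], [-1.47, 1.5], [-3.14, 3.14]. Speed limits (rad/s): [2.57, 2.57, 3.14, 3.14, 3.14, 3.14].

INTERFACE

Orientations are given as a unit quaternion [w, x, y, z].
In Python, from workcell import * gives the robot as it stands.
- The arm moves only by the tool send_rows, never from a script. Its argument "series" is one flat list of numbers, 7 for each row, row after row: the shift along the tool's x, y, z in cm, then the turn, a rotation vector about the tool's x, y, z in degrees, then the opening, from 0 (shut) to 1 (fully open). A call has 1 to 10 rows; each row is the pose to reach, as a shift and turn from the pose commanded when the call began, along the tool's axes at that moment; what a row does not reach only later rows make up. A row lasts 1/12 s, in which the tool goes at most 41.7 mm and 7.16 degrees, less where a joint would pass 70% of its speed; a pose out of reach is approached as far as the arm can. A call with a gripper value outside its range is refused whole. The fingers move at their own pace and stop on an object; "newtons" is the grip in N (left out, the last holds). Time passes only in rows, so rows that repeat a pose let the fingers close. It gives the time, the measured TCP pose, the force and the opening at its end, in the units of the state.
- get_state(): the state, without advancing time (a new reading comes with each control period).
- read_camera(name): name is "scene" or "top" or "wrist"; returns the picture (480x640x3 uint8, blue, green, red); there is no depth.
- camera_info(name): a dict with "K" (3x3 intrinsics, pixels), "xyz" and "attitude" of the camera in the world. Camera axes: x right, y down, z forward; pixel columns grow to the right and rows downward; lengths in m; the calibration is good to about 2 mm. A picture is of the moment at which its call begins: read the wrist's pose just before it. camera_info takes no time and is no camera call; for the wrist camera it gives the pose at the moment of the call.
- hand_in(): hands the job in, once; it reports no verdict.
Trained networks look in the newest picture that a camera, given by its name, has taken for a name from the list of things; names that differ only in an ending like _2 or _b are one class to them, and where a whole thing is asked for, a point or a joint stands for the part that bears it (a point fixed in the world has none). Each returns a list of dicts, best first, with "p" (0 to 1); they miss things now and then, are a little off and sometimes report something else, mostly with a low value. They report only what shows in the picture. A call takes as long as a camera call. They do not tell look-alikes from the thing itself.
- silhouettes(camera, label): "pixels" (480x640 bool, what is visible of it) and "box" ([left, top, width, height] in pixels, round what is visible of it).
The state is a dict: "clock": time; "joint_pos": joint angles; "qvel": joint speeds; "tau": joint torques, N m; "tcp_pos": TCP position; "orientation": TCP orientation; "wrist_force": force on the tool from outside, world axes, zero at the start; "ft_torque": the same for the moment, N m; "finger_gap": finger opening in m.
Only numpy, scipy, OpenCV 4.12 (cv2) and the standard library are available. Lean on these libraries where they do the work, as an engineer would, in place of code of your own. Each camera call takes 0.05 s, during which the arm holds its last target. There are 200 camera calls.

TASK

The coffee mill's drawer has been left ajar: push it gently until it is fully home, then take the knob of the crank in a firm but not crushing grip and grind, turning the crank clockwise (seen from above) two full turns. Keep one unhurried pace, about six seconds a turn: the mill bites hard once in every turn, so press it through that without letting the crank slip and spring back, and hold it so that it does not run away beyond. Stop within a quarter turn after the second turn, clear of the tight spot, let go of the knob, and leave the drawer shut and the things around the mill where they stand.

Things in the scene. Friction and masses are not known exactly. Their poses are not given: they have to be found in the camera images.
- mill: hand coffee mill, fixed on the worktop: dark wooden chest 150 mm square, 72 mm high, with the drawer in its front; on it a round steel grinder body with closed hopper, up to 126 mm across and 165 mm high, and the crank on top. Origin: centre of the chest's underside, at worktop height; z up; the drawer's front faces -x. The crank's upright axis runs through the origin
- drawer_knob (a point): foremost point of the drawer's round steel knob, which is 28 mm across, 31 mm long, its centre 38 mm above the worktop. It moves with the drawer; with the drawer home it lies 106 mm before the mill's origin (31 mm before the chest's front)
- drawer (a joint): how far the drawer stands out, in m: 0 fully home; starts 0.020 to 0.050. It slides with about 3 N of drag to a hard stop at 0 and stays where it is left. A push of 5 to 20 N against the stop is right, over 30 N too hard
- mill_axis (a point): point on the crank's axis at the top of the hopper cover, 165 mm above the worktop. The crank's bite: turning takes about 3 N at the knob, but once a turn, where is not known beforehand, the push needed jumps to a peak of 12 to 21 N (differs from mill to mill) and fades over about 0.9 rad; for the next 0.9 rad the sprung burr drives the crank on with up to 9 N
- crank_knob (a point): middle of the crank's upright wooden knob, 29 mm across, 47 mm tall; this point is 26 mm above its foot, 205 mm above the worktop, and circles the axis at 85 mm radius. Below it runs the flat steel crank arm (18 mm wide, top at 178 mm; hub nut on the axis up to 186 mm). The knob spins freely on its pin, so fingers can hold it without turning with the crank
- crank (a joint): angle turned since the start in rad, clockwise from above positive: 0 at the start, 12.57 after two turns; no stops. The arm starts in any direction except over the drawer, and never in the bite. If it slips or is let go in the bite it springs back. Grip the knob with 30 to 45 N: less slips in the bite, more is crushing. It must stay under 3.5 rad/s, also when the bite lets go
- saucepan: steel saucepan of diced potatoes standing on the black glass hob, 190 mm across, 95 mm high, with a long handle; to be left alone. Origin: centre of its underside
- bean_jar: amber glass jar with a steel lid, 80 mm across, 125 mm high, beside the mill; to be left alone. Origin: centre of its underside
- mug: white mug, 82 mm across, 92 mm high, behind the mill; to be left alone. Origin: centre of its underside
- sugar_bowl: small ceramic bowl, 104 mm across, 50 mm high, beside the mill; to be left alone. Origin: centre of its underside
- scoop: steel coffee scoop with a wooden handle, 170 mm long, lying by the mill; to be left alone. Origin: centre of its underside
There are look-alikes about, which are no part of the job. Leave any turquoise look-alike of the mill alone.

How it is judged:
On the way, in this order (a step that is already met when the one before it is completed fails the run):
1. the drawer is fully home, before the crank is turned (value of joint drawer below 0.002 m and value of joint crank below 0.5 rad), for 0.2 s.
2. the crank has been turned clockwise through two full turns (value of joint crank above 12.3 rad), for 0.1 s.
At the end, for the whole second after the job is handed in: the drawer is home within 3 mm, the crank has made two turns (at least 12.3 rad, at most 14.6 rad from its start) and stands still, let go (value of joint drawer below 0.003 m and value of joint crank between 12.3 and 14.6 rad and velocity of joint crank between -0.05 and 0.05 rad/s); the robot touches nothing.
It fails at once if the crank runs away (over 3.5 rad/s) or slips and springs back (over 1 rad/s backwards) (velocity of joint crank above 3.5 rad/s or velocity of joint crank below -1 rad/s).
It fails at once if the mill is cranked with its drawer open by more than 4 mm (value of joint crank above 0.5 rad and value of joint drawer above 0.004 m).
It fails at once if the crank is squeezed or forced: its contact forces with the fingers add up to over 95 N (a grip of about 47 N) (contact force between the fingers and crank above 95 N).
It fails at once if the drawer is shoved with over 30 N (contact force between the fingers and drawer above 30 N).
It fails at once if something standing around the mill is moved by more than 20 mm (distance of any of saucepan, bean_jar, mug, sugar_bowl, scoop from where it was at the start of the episode above 0.02 m).
It also fails if it takes over 72 s, if anything falls off the work surface, if the arm or the gripper's body presses on something with over 40 N, if the wrist force passes 120 N, or if a joint passes its speed limit or range.

## Working session

There is one attempt and no reset: what is moved stays moved. The work goes in short steps, Python scripts to look and compute and a tool call to move; the robot and the scene stay as the last step left them, time stands still between calls to the robot, and variables do not carry over. Pictures are saved under pics/ and viewed, about 8 in all and at most 12, crops included, and the job is handed in when it is done.

Besides the shell and the picture viewer there is one more tool, called after "Request:" by a JSON object that holds its "api" and its "payload", one argument or row to a line. send_rows: Moves the arm, as the interface text tells. Its arguments: {"type":"object","properties":{"series":{"type":"array"},"newtons":{"type":"number"}},"required":["series"]}

```bash
ls; mkdir -p pics
python3 - <<'E'
from workcell import *
import cv2,numpy as np
s=get_state();print({k:np.round(v,3) for k,v in s.items()})
try: print(grip_point_offset)
except Exception as e: print(e)
a=read_camera("scene");b=read_camera("top")
cv2.imwrite("pics/scene.png",a);cv2.imwrite("pics/top.png",b)
for c in("scene","top","wrist"):print(c,camera_info(c))
E
```

```text
pics
{'clock': np.float64(0.0), 'joint_pos': array([-1.354,  0.314,  0.045,  1.304, -0.   ,  1.431]), 'qvel': array([-0.002, -0.001,  0.   ,  0.   ,  0.001,  0.001]), 'tau': array([ 0.0000e+00, -4.8063e+01,  2.9853e+01,  2.0000e-02, -0.0000e+00,
       -0.0000e+00]), 'tcp_pos': array([ 0.201, -0.538,  0.23 ]), 'orientation': array([-0.001,  0.984,  0.177, -0.   ]), 'wrist_force': array([-0.123, -0.454,  0.252]), 'ft_torque': array([-0.011,  0.02 ,  0.046]), 'finger_gap': np.float64(0.085)}
0.0187
scene {'K': array([[605.80899706,   0.        , 329.33152731],
       [  0.        , 605.80899706, 244.2375737 ],
       [  0.        ,   0.        ,   1.        ]]), 'xyz': array([1.46441745, 0.09003838, 0.9544738 ]), 'attitude': array([-0.29496947,  0.60965997,  0.66507272, -0.31462043])}
top {'K': array([[531.72599386,   0.        , 317.77898384],
       [  0.        , 531.72599386, 240.32619196],
       [  0.        ,   0.        ,   1.        ]]), 'xyz': array([0.38071325, 0.01029463, 1.19307137]), 'attitude': array([ 0.03370588, -0.70326848,  0.70925591, -0.03511989])}
wrist {'K': array([[350.14879682,   0.        , 320.29106768],
       [  0.        , 350.14879682, 239.67301983],
       [  0.        ,   0.        ,   1.        ]]), 'xyz': array([ 0.26099701, -0.51476691,  0.3728799 ]), 'attitude': array([ 0.1064307 ,  0.81472537, -0.56496915, -0.07553102])}
```

View pics/scene.png

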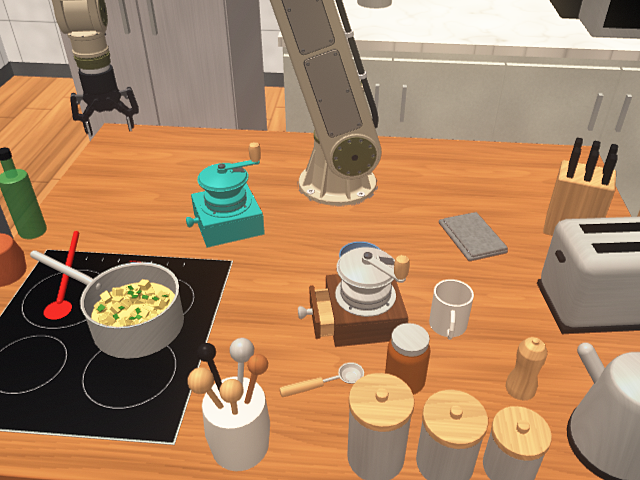

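View pics/top.png

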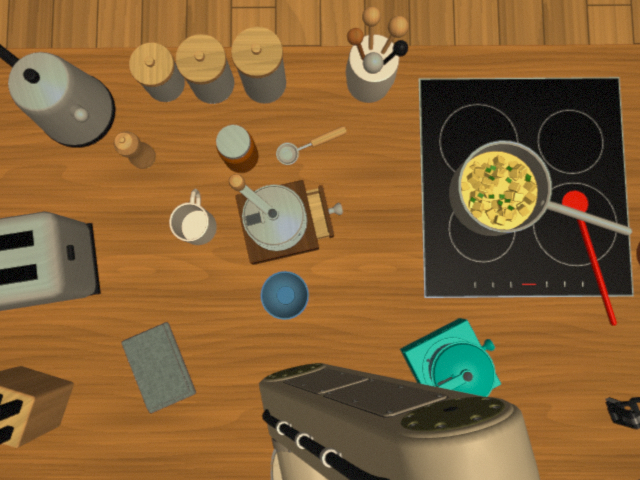

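```bash
cat > h.py <<'E'
from workcell import *
import cv2,numpy as np
from scipy.spatial.transform import Rotation as R
def rot(q): return R.from_quat([q[1],q[2],q[3],q[0]])
def ray(ci,px):
    K=ci["K"];d=np.array([(px[0]-K[0,2])/K[0,0],(px[1]-K[1,2])/K[1,1],1.])
    d=rot(ci["attitude"]).apply(d);return np.array(ci["xyz"]),d/np.linalg.norm(d)
def atz(ci,px,z):
    o,d=ray(ci,px);return o+d*(z-o[2])/d[2]
def tri(*cp):
    A=np.zeros((3,3));b=np.zeros(3);L=[ray(c,p) for c,p in cp]
    for o,d in L:
        P=np.eye(3)-np.outer(d,d);A+=P;b+=P@o
    x=np.linalg.solve(A,b);return x,[np.linalg.norm((np.eye(3)-np.outer(d,d))@(x-o)) for o,d in L]
def proj(ci,X):
    p=rot(ci["attitude"]).inv().apply(np.atleast_2d(X)-np.array(ci["xyz"]));K=ci["K"]
    return np.c_[K[0,0]*p[:,0]/p[:,2]+K[0,2],K[1,1]*p[:,1]/p[:,2]+K[1,2]]
E
python3 - <<'E'
from h import *
for c in("scene","top"):
    ci=camera_info(c)
    for l in("mill","crank_knob","drawer_knob","drawer","crank","saucepan","bean_jar","mug","sugar_bowl","scoop"):
        for r in silhouettes(c,l):
            y,x=np.nonzero(r["pixels"]);print(c,l,round(r["p"],2),r["box"],np.round([x.mean(),y.mean()],1),len(x),np.round(atz(ci,(x.mean(),y.mean()),.05),3))
E
```

```text
scene mill 0.83 [184.3, 141.7, 77.9, 104.3] [227.1 202.7] 4927 [ 0.201 -0.273  0.05 ]
scene mill 0.82 [298.1, 247.5, 113.0, 98.6] [359.9 298.7] 7495 [0.526 0.086 0.05 ]
scene crank_knob 0.81 [216.1, 142.8, 47.7, 32.6] [242.8 159.9] 479 [-0.013 -0.273  0.05 ]
scene crank_knob 0.75 [361.9, 252.7, 46.3, 29.4] [389.7 266.2] 727 [0.413 0.149 0.05 ]
scene crank_knob 0.59 [298.1, 249.2, 111.6, 96.8] [360.1 298.8] 7589 [0.526 0.086 0.05 ]
scene drawer_knob 0.64 [296.0, 283.4, 38.9, 55.3] [319.8 312.2] 1094 [0.574 0.004 0.05 ]
scene drawer_knob 0.45 [187.0, 210.4, 16.8, 24.4] [194.7 221.5] 130 [ 0.288 -0.335  0.05 ]
scene drawer 0.88 [296.8, 288.6, 39.3, 51.6] [319.3 312.5] 1085 [0.575 0.003 0.05 ]
scene drawer 0.63 [187.4, 206.5, 16.3, 27.8] [194.7 221. ] 191 [ 0.287 -0.336  0.05 ]
scene crank 0.66 [218.8, 142.6, 39.2, 28.7] [245.5 158.3] 413 [-0.023 -0.267  0.05 ]
scene crank 0.56 [366.7, 253.1, 44.5, 29.0] [390.  266.3] 672 [0.414 0.149 0.05 ]
scene saucepan 0.62 [32.4, 248.2, 150.5, 112.4] [128.5 306.6] 8396 [ 0.594 -0.397  0.05 ]
scene bean_jar 0.64 [382.5, 323.8, 49.9, 73.4] [408.7 355.
[... 1004 characters left out ...]
21.2 211.9] 939 [ 0.554 -0.     0.05 ]
top drawer 0.57 [481.6, 339.2, 14.5, 7.7] [487.9 345.3] 116 [ 0.266 -0.351  0.05 ]
top crank 0.86 [436.8, 370.8, 36.8, 20.9] [457.4 380.1] 351 [ 0.194 -0.284  0.05 ]
top crank 0.57 [229.3, 175.7, 47.2, 45.1] [251.6 196. ] 627 [0.591 0.151 0.05 ]
top saucepan 0.91 [451.1, 137.5, 181.7, 96.3] [508.6 191.7] 8317 [ 0.595 -0.409  0.05 ]
top bean_jar 0.77 [213.1, 127.3, 42.1, 48.2] [236.9 148.8] 1518 [0.696 0.184 0.05 ]
top mug 0.63 [166.7, 187.4, 49.1, 57.1] [192.6 221.5] 1622 [0.536 0.278 0.05 ]
top sugar_bowl 0.69 [259.8, 272.0, 47.7, 49.8] [284.  295.2] 1815 [0.375 0.081 0.05 ]
top scoop 0.6 [276.3, 130.2, 67.9, 35.3] [304.5 146. ] 636 [0.701 0.035 0.05 ]
```

Candidates: wooden mill with steel body (scene 360,298 / top 282,218) and turquoise look-alike (scene 227,203 / top 452,360). The description calls for the dark wooden one with its drawer toward the hob (drawer knob at scene 302,312 / top 340,209; crank knob at scene 402,265 / top 236,181). I'll check it in a close crop.

Run:
```python
import cv2,numpy as np
a=cv2.imread("pics/scene.png")[235:355,285:425];b=cv2.imread("pics/top.png")[160:280,220:360]
f=lambda i:cv2.resize(i,None,fx=4,fy=4,interpolation=cv2.INTER_CUBIC)
cv2.imwrite("pics/crop1.png",cv2.resize(np.hstack([f(a),f(b)])[:, :],(800,343)))
```

```text
(no output)
```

View pics/crop1.png

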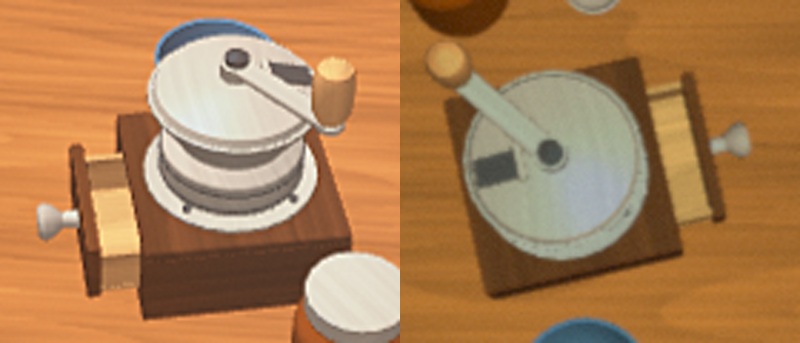

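The crop confirms the dark wooden mill, drawer ajar. Crop pixels: hub nut at (237,57)/(551,151), crank knob top at (335,70)/(450,60), drawer knob front at (42,221)/(745,139).

Run:
```python
from h import *
S=camera_info("scene");T=camera_info("top");k=800/280/1.0
sc=lambda x,y:(285+x/k,235+y/k); tp=lambda x,y:(220+(x-400)/k,160+y/k)
for n,a,b in(("nut",(237,57),(551,151)),("knobtop",(335,70),(450,62)),("dknob",(44,221),(742,139)),("dk neck",(75,219),(712,145))):
    print(n,[np.round(v,4) for v in tri((S,sc(*a)),(T,tp(*b)))])
n=tri((S,sc(237,57)),(T,tp(551,151)))[0]
print("front edge chest", [np.round(atz(T,tp(*p),.072),3) for p in((637,60),(681,255),(489,295),(446,100))])
print("nut@186",atz(T,tp(551,151),.186),"knob@226",atz(T,tp(450,62),.226))
print("dk@38",atz(T,tp(745,139),.038),"neck",atz(T,tp(720,143),.038))
```

```text
nut [array([0.5335, 0.0954, 0.1793]), array([0.0015, 0.0015])]
knobtop [array([0.587 , 0.159 , 0.2174]), array([0.0024, 0.0024])]
dknob [array([ 0.5633, -0.0398,  0.0351]), array([0.0016, 0.0016])]
dk neck [array([ 0.5589, -0.0169,  0.0348]), array([0.0013, 0.0013])]
front edge chest [array([0.618, 0.038, 0.072]), array([0.471, 0.007, 0.072]), array([0.443, 0.149, 0.072]), array([0.589, 0.181, 0.072])]
nut@186 [0.53259129 0.09332341 0.186     ] knob@226 [0.58520001 0.15528086 0.226     ]
dk@38 [ 0.56298433 -0.04353238  0.038     ] neck [ 0.56003842 -0.02428625  0.038     ]
```

```bash
cat >> h.py <<'E'
def go(target,ang=None,cmd=None):
    s=get_state();q=rot(s["orientation"]);p=np.array(s["tcp_pos"]) 
    x=q.apply([1,0,0]);a=np.degrees(np.arctan2(x[1],x[0]))
    t=q.inv().apply(np.array(target)-p)*100
    print("tcp",np.round(p,4),"xang",round(a,2),"shift cm",np.round(t,2), "tilt z",np.round(q.apply([0,0,1]),3),"F",np.round(s["wrist_force"],1),"t",s["clock"])
    if ang is not None:
        print("rotvec deg",np.round(np.degrees((q.inv()*R.from_euler('z',ang,degrees=True)*R.from_quat([1,0,0,0])).as_rotvec()),2))
E
python3 -c "
from h import *
go((0.45,-0.36,.26),12);go((.5695,-.0815,.25),12)"
```

```text
tcp [ 0.2008 -0.5388  0.2313] xang 20.44 shift cm [29.59 -8.05 -2.87] tilt z [ 0. -0. -1.] F [-0.3  0.7 -0.6] t 1.1
rotvec deg [ 0.   -0.    8.44]
tcp [ 0.2008 -0.5388  0.2313] xang 20.44 shift cm [ 50.52 -29.98  -1.87] tilt z [ 0. -0. -1.] F [-0.3  0.7 -0.6] t 1.1
rotvec deg [ 0.   -0.    8.44]
```

Request:
{"api": "send_rows", "payload": {
  "series": [3, -0.8, -0.3, 0, 0, 1, 1, 6, -1.6, -0.6, 0, 0, 2, 1, 9, -2.4, -0.9, 0, 0, 3, 1, 12, -3.2, -1.2, 0, 0, 4, 1, 15, -4, -1.5, 0, 0, 5, 1, 18, -4.8, -1.8, 0, 0, 6, 1, 21, -5.6, -2.1, 0, 0, 7, 1, 24, -6.4, -2.4, 0, 0, 8, 1, 27, -7.2, -2.7, 0, 0, 8.4, 1, 29.6, -8, -2.9, 0, 0, 8.4, 1]
}}

```text
clock: 1.93
tcp_pos: [0.4518, -0.3593, 0.2607]
orientation: [0.0, 0.994, 0.105, 0.0]
wrist_force: [1.2, 0.1, -0.5]
finger_gap: 0.0857
```

```bash
python3 -c "
from h import *
go((.5695,-.0815,.25),12)"
```

```text
tcp [ 0.4518 -0.3593  0.2607] xang 12.06 shift cm [ 17.31 -24.71   1.07] tilt z [ 0.001 -0.    -1.   ] F [ 1.2  0.1 -0.5] t 1.9333
rotvec deg [ 0.03 -0.03  0.06]
```

Request:
{"api": "send_rows", "payload": {
  "series": [1.9, -2.7, 0.1, 0, 0, 0, 1, 3.8, -5.4, 0.2, 0, 0, 0, 1, 5.7, -8.1, 0.3, 0, 0, 0, 1, 7.6, -10.8, 0.4, 0, 0, 0, 1, 9.5, -13.5, 0.5, 0, 0, 0, 1, 11.4, -16.2, 0.6, 0, 0, 0, 1, 13.3, -18.9, 0.8, 0, 0, 0, 1, 15.2, -21.6, 0.9, 0, 0, 0, 1, 17.3, -24.7, 1.1, 0, 0, 0, 1, 17.3, -24.7, 1.1, 0, 0, 0, 1]
}}

```text
clock: 2.77
tcp_pos: [0.5693, -0.0773, 0.2489]
orientation: [-0.001, 0.994, 0.108, 0.0]
wrist_force: [-0.7, -0.4, -0.8]
finger_gap: 0.0855
```

Run:
```python
from h import *
ci=camera_info("wrist");cv2.imwrite("pics/w1.png",read_camera("wrist"))
import pickle;pickle.dump(ci,open("w1.pkl","wb"))
go((.5695,-.0815,.03),12);print(ci["xyz"])
for l in("drawer_knob","crank_knob"):
    for r in silhouettes("wrist",l):print(l,r["p"],r["box"])
for n,p in(("tip",(.5625,-.0425,.038)),("axis",(.5325,.0945,.186)),("knob",(.588,.157,.226))):print(n,proj(ci,p))
```

```text
tcp [ 0.5686 -0.0797  0.249 ] xang 12.35 shift cm [ 0.06  0.21 21.9 ] tilt z [-0.  0. -1.] F [0.3 0.2 0.4] t 2.8167
rotvec deg [-0.03  0.01  0.35]
[ 0.63206194 -0.0625706   0.39133454]
drawer_knob 0.97 [206.9, 151.4, 82.1, 119.1]
crank_knob 0.72 [1.3, 181.2, 74.3, 88.2]
tip [[287.54173478 210.49955998]]
axis [[ 36.94819646 252.71585515]]
knob [[-170.69754675  136.19080723]]
```

View pics/w1.png

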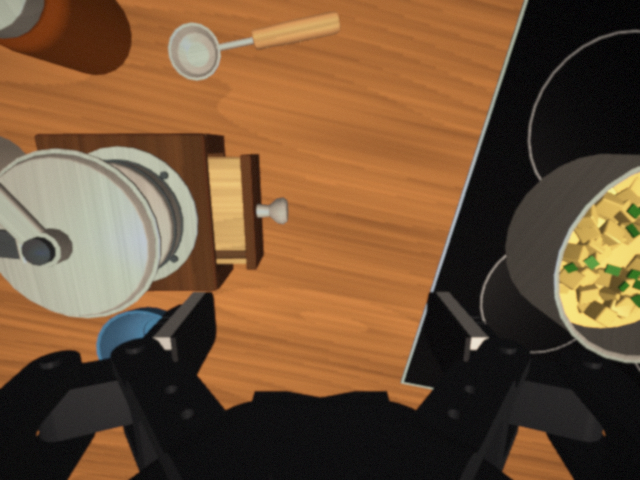

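Tip at (287,210) and nut at (38,250) agree with the projected estimate to 1–2 px.

Request:
{"api": "send_rows", "payload": {
  "series": [0, 0, 0, 0, 0, 0, 0, 0, 0, 0, 0, 0, 0, 0, 0, 0, 2, 0, 0, 0, 0, 0, 0, 4, 0, 0, 0, 0, 0, 0, 7, 0, 0, 0, 0, 0, 0, 10, 0, 0, 0, 0, 0, 0, 13, 0, 0, 0, 0, 0, 0, 16, 0, 0, 0, 0, 0, 0, 19, 0, 0, 0, 0, 0, 0, 21.7, 0, 0, 0, 0],
  "newtons": 40
}}

```text
clock: 3.75
tcp_pos: [0.5672, -0.0842, 0.0308]
orientation: [0.0, 0.995, 0.104, -0.0]
wrist_force: [0.4, 0.0, 0.3]
finger_gap: 0.0002
```

Request:
{"api": "send_rows", "payload": {
  "series": [0, 0, 0, 0, 0, 0, 0, 0, -0.5, 0, 0, 0, 0, 0, 0, -0.9, 0, 0, 0, 0, 0, 0, -1.2, 0, 0, 0, 0, 0, 0, -1.5, 0, 0, 0, 0, 0, 0, -1.8, 0, 0, 0, 0, 0, 0, -2.1, 0, 0, 0, 0, 0, 0, -2.4, 0, 0, 0, 0, 0, 0, -2.7, 0, 0, 0, 0, 0, 0, -3.0, 0, 0, 0, 0, 0]
}}

```text
clock: 4.58
tcp_pos: [0.562, -0.0539, 0.0327]
orientation: [0.001, 0.994, 0.105, 0.0]
wrist_force: [0.2, -3.2, 2.0]
finger_gap: -0.0003
```

```bash
python3 -c "
from h import *
go((.5695,-.0815,.03),12);p=get_state()['tcp_pos'];print(np.hypot(p[0]-.5325,p[1]-.0945))"
```

```text
tcp [ 0.562  -0.0539  0.0327] xang 12.03 shift cm [0.16 2.86 0.27] tilt z [ 0.001 -0.002 -1.   ] F [ 0.2 -3.2  2. ] t 4.5833
rotvec deg [ 0.1  -0.02  0.03]
0.15125101067332875
```

Request:
{"api": "send_rows", "payload": {
  "series": [0, -0.3, 0, 0, 0, 0, 0, 0, -0.6, 0, 0, 0, 0, 0, 0, -0.9, 0, 0, 0, 0, 0, 0, -1.2, 0, 0, 0, 0, 0, 0, -1.5, 0, 0, 0, 0, 0, 0, -1.8, 0, 0, 0, 0, 0, 0, -2.0, 0, 0, 0, 0, 0, 0, -2.2, 0, 0, 0, 0, 0, 0, -2.4, 0, 0, 0, 0, 0, 0, -2.5, 0, 0, 0, 0, 0]
}}

```text
clock: 5.42
tcp_pos: [0.5564, -0.0288, 0.0323]
orientation: [-0.0, 0.994, 0.105, 0.0]
wrist_force: [0.2, -2.8, 1.9]
finger_gap: -0.0002
```

Request:
{"api": "send_rows", "payload": {
  "series": [0, -0.1, 0, 0, 0, 0, 0, 0, -0.2, 0, 0, 0, 0, 0, 0, -0.3, 0, 0, 0, 0, 0]
}}

```text
clock: 5.67
tcp_pos: [0.5558, -0.0261, 0.0323]
orientation: [0.0, 0.994, 0.105, 0.0]
wrist_force: [0.9, -1.3, 3.2]
finger_gap: -0.0
```

Request:
{"api": "send_rows", "payload": {
  "series": [0, -0.1, 0, 0, 0, 0, 0, 0, -0.2, 0, 0, 0, 0, 0, 0, -0.2, 0, 0, 0, 0, 0]
}}

```text
clock: 5.92
tcp_pos: [0.5553, -0.0239, 0.0323]
orientation: [-0.0, 0.994, 0.105, -0.0]
wrist_force: [0.5, -1.8, 1.5]
finger_gap: -0.0001
```

Request:
{"api": "send_rows", "payload": {
  "series": [0, -0.05, 0, 0, 0, 0, 0, 0, -0.1, 0, 0, 0, 0, 0]
}}

```text
clock: 6.08
tcp_pos: [0.5552, -0.0232, 0.0322]
orientation: [0.0, 0.994, 0.105, -0.0]
wrist_force: [0.6, -2.5, 1.6]
finger_gap: -0.0001
```

Request:
{"api": "send_rows", "payload": {
  "series": [0, -0.05, 0, 0, 0, 0, 0, 0, -0.1, 0, 0, 0, 0, 0, 0, -0.1, 0, 0, 0, 0, 0]
}}

```text
clock: 6.33
tcp_pos: [0.5549, -0.0221, 0.0323]
orientation: [-0.0, 0.994, 0.105, -0.0]
wrist_force: [-0.2, -2.3, 1.4]
finger_gap: -0.0001
```

Request:
{"api": "send_rows", "payload": {
  "series": [0, -0.05, 0, 0, 0, 0, 0, 0, -0.1, 0, 0, 0, 0, 0, 0, -0.1, 0, 0, 0, 0, 0]
}}

```text
clock: 6.58
tcp_pos: [0.5547, -0.0211, 0.0322]
orientation: [0.0, 0.994, 0.105, -0.0]
wrist_force: [1.3, -1.6, 2.0]
finger_gap: -0.0
```

Request:
{"api": "send_rows", "payload": {
  "series": [0, -0.05, 0, 0, 0, 0, 0, 0, -0.1, 0, 0, 0, 0, 0, 0, -0.1, 0, 0, 0, 0, 0]
}}

```text
clock: 6.83
tcp_pos: [0.5545, -0.0201, 0.0322]
orientation: [-0.0, 0.994, 0.105, -0.0]
wrist_force: [0.7, -2.5, 1.7]
finger_gap: -0.0002
```

Request:
{"api": "send_rows", "payload": {
  "series": [0, -0.05, 0, 0, 0, 0, 0, 0, -0.1, 0, 0, 0, 0, 0, 0, -0.1, 0, 0, 0, 0, 0]
}}

```text
clock: 7.08
tcp_pos: [0.5545, -0.02, 0.0323]
orientation: [0.001, 0.995, 0.105, 0.0]
wrist_force: [0.1, -5.1, 1.5]
finger_gap: -0.0003
```

Run:
```python
from h import *
s=get_state();print(s["tcp_pos"],s["wrist_force"])
t=cv2.resize(read_camera("top")[165:275,215:360],None,fx=4,fy=4,interpolation=cv2.INTER_CUBIC);cv2.imwrite("pics/t2.png",t)
```

```text
[ 0.55449564 -0.01998624  0.03231514] [ 0.14175764 -5.0916809   1.47844296]
```

View pics/t2.png

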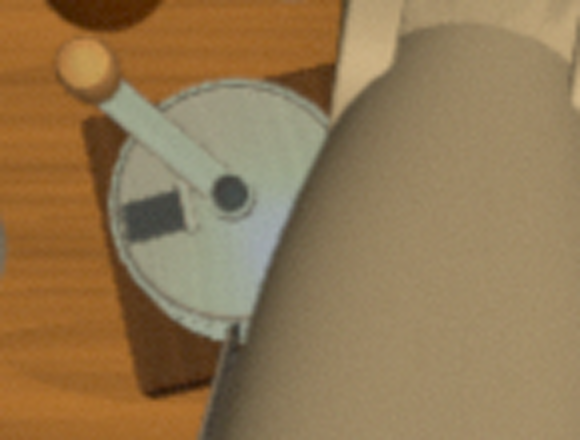

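The arm hides the drawer in this view, but the TCP stopped and the force rose, so it has probably reached the stop. I'll press a little more to confirm.

Request:
{"api": "send_rows", "payload": {
  "series": [0, -0.05, 0, 0, 0, 0, 0, 0, -0.1, 0, 0, 0, 0, 0, 0, -0.1, 0, 0, 0, 0, 0]
}}

```text
clock: 7.38
tcp_pos: [0.5544, -0.0199, 0.0324]
orientation: [0.002, 0.995, 0.104, 0.0]
wrist_force: [0.6, -7.7, 0.9]
finger_gap: -0.0003
```

Request:
{"api": "send_rows", "payload": {
  "series": [0, -0.05, 0, 0, 0, 0, 0, 0, -0.1, 0, 0, 0, 0, 0, 0, -0.1, 0, 0, 0, 0, 0]
}}

```text
clock: 7.63
tcp_pos: [0.5544, -0.0198, 0.0324]
orientation: [0.003, 0.995, 0.104, 0.0]
wrist_force: [0.6, -11.6, -0.2]
finger_gap: 0.0001
```

Request:
{"api": "send_rows", "payload": {
  "series": [0, 0.5, 0, 0, 0, 0, 0, 0, 2, 0, 0, 0, 0, 0, 0, 4, 0, 0, 0, 0, 0, 0, 4.5, -3, 0, 0, 0, 0, 0, 4.5, -6.5, 0, 0, 0, 0, 0, 4.5, -10, 0, 0, 0, 0, 0, 4.5, -13.5, 0, 0, 0, 0, 0, 4.5, -17, 0, 0, 0, 0, 0, 4.5, -20.5, 0, 0, 0, 0, 0, 4.5, -24, 0, 0, 0, 0]
}}

```text
clock: 8.47
tcp_pos: [0.5627, -0.0613, 0.2737]
orientation: [-0.001, 0.994, 0.105, -0.0]
wrist_force: [1.0, -0.5, -0.6]
finger_gap: -0.0002
```

```bash
python3 -c "
from h import *
go((.55,.12,.275),60)"
```

```text
tcp [ 0.5627 -0.0613  0.2737] xang 12.05 shift cm [  2.54 -18.    -0.11] tilt z [-0.001  0.001 -1.   ] F [ 1.  -0.5 -0.6] t 8.4667
rotvec deg [-9.000e-02 -1.000e-02 -4.795e+01]
```

Request:
{"api": "send_rows", "payload": {
  "series": [0.3, -1.8, 0, 0, 0, -5, 0, 0.5, -3.6, 0, 0, 0, -10, 0.2, 0.8, -5.4, 0, 0, 0, -15, 0.5, 1, -7.2, 0, 0, 0, -20, 0.7, 1.3, -9, 0, 0, 0, -25, 1, 1.5, -10.8, 0, 0, 0, -30, 1, 1.8, -12.6, 0, 0, 0, -35, 1, 2, -14.4, 0, 0, 0, -40, 1, 2.3, -16.2, 0, 0, 0, -45, 1, 2.5, -18, 0, 0, 0, -48, 1]
}}

```text
clock: 9.3
tcp_pos: [0.5499, 0.1207, 0.2717]
orientation: [-0.001, 0.865, 0.502, -0.0]
wrist_force: [-0.3, -0.5, 0.3]
finger_gap: 0.085
```

Run:
```python
from h import *
ci=camera_info("wrist");w=read_camera("wrist");t=read_camera("top")
T=camera_info("top")
go((.5325,.0945,.275),60);print(ci["xyz"],get_state()["joint_pos"])
for n,p in(("axis",(.5325,.0945,.186)),("knob",(.588,.157,.226))):print(n,proj(ci,p))
cv2.imwrite("pics/w2.png",w)
import pickle;pickle.dump(ci,open("w2.pkl","wb"))
for l in("crank_knob","drawer"):
    for c in("wrist","top"):
        for r in silhouettes(c,l):print(c,l,r["p"],r["box"])
```

```text
tcp [0.5495 0.1219 0.2717] xang 60.27 shift cm [-3.23 -0.12 -0.33] tilt z [-0.002  0.001 -1.   ] F [1.  1.4 0. ] t 9.4
rotvec deg [-0.12 -0.02  0.27]
[0.58156692 0.17822142 0.41410345] [7.49117472e-02 2.83406405e-01 1.03490514e-01 1.39245334e+00
 1.55173749e-03 2.16457851e+00]
axis [[319.57865966 289.47518129]]
knob [[351.75987567 175.97585164]]
wrist crank_knob 0.89 [301.0, 140.9, 68.2, 154.1]
top crank_knob 0.98 [420.0, 370.2, 52.5, 39.4]
top crank_knob 0.8 [253.9, 195.8, 25.0, 25.3]
top drawer 0.54 [309.7, 207.3, 17.0, 13.9]
top drawer 0.41 [480.7, 339.1, 17.7, 9.7]
```

View pics/w2.png

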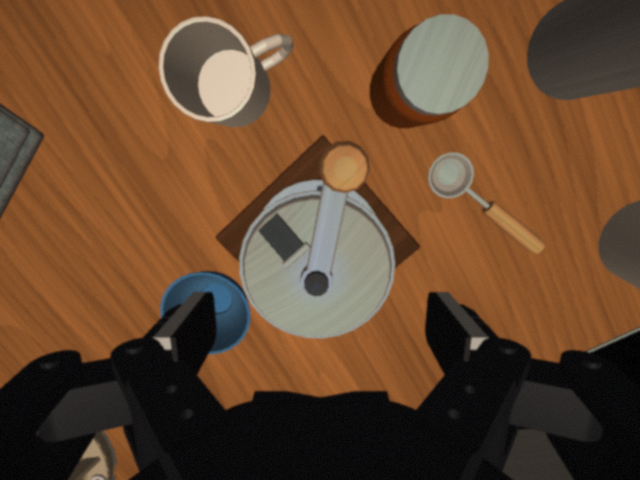

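Nut at (316,284), knob top centre at (345,167), fingers open either side; drawer side is clear.

Run:
```python
from h import *
ci=camera_info("wrist");T=camera_info("top")
n=atz(ci,(316,284),.186);k=atz(ci,(345.5,167),.226);print(n,k,k-n,np.hypot(*(k-n)[:2]),np.degrees(np.arctan2((k-n)[1],(k-n)[0])))
S=camera_info("scene")
print(tri((ci,(316,284)),(S,(285+237/2.857,235+57/2.857)),(T,(272.9,212.9))))
print(tri((ci,(345.5,167)),(S,(402.3,259)),(T,(237.3,181.7))))
go((k[0],k[1],.25),60);go((n[0]+.085*np.cos(np.radians(49.5)),n[1]+.085*np.sin(np.radians(49.5)),.187),60)
```

```text
[0.53256452 0.09771059 0.186     ] [0.58794241 0.16095302 0.226     ] [0.05537789 0.06324244 0.04      ] 0.08406138580845515 48.793168959547515
(array([0.53246423, 0.09540035, 0.1791069 ]), [np.float64(0.0013632132824649645), np.float64(0.0016362758519959995), np.float64(0.0019278562722751696)])
(array([0.5873691 , 0.15950295, 0.21859734]), [np.float64(0.001155348617274193), np.float64(0.0019419783349580784), np.float64(0.0027563274302927197)])
tcp [0.5503 0.1192 0.272 ] xang 59.96 shift cm [5.5  1.17 2.2 ] tilt z [-0.001 -0.    -1.   ] F [-0.7 -0.1  0.5] t 9.6
rotvec deg [-0.03  0.02 -0.04]
tcp [0.5503 0.1192 0.272 ] xang 59.96 shift cm [5.62 1.09 8.5 ] tilt z [-0.001 -0.    -1.   ] F [-0.7 -0.1  0.5] t 9.6
rotvec deg [-0.03  0.02 -0.04]
```

Request:
{"api": "send_rows", "payload": {
  "series": [2, 0.5, 0, 0, 0, 0, 1, 4, 1, 0, 0, 0, 0, 1, 5.4, 1.2, 1, 0, 0, 0, 1, 5.4, 1.2, 3, 0, 0, 0, 1, 5.4, 1.2, 5, 0, 0, 0, 1, 5.4, 1.2, 7, 0, 0, 0, 1, 5.4, 1.2, 8, 0, 0, 0, 1, 5.4, 1.2, 8.4, 0, 0, 0, 1, 5.4, 1.2, 8.4, 0, 0, 0, 1]
}}

```text
clock: 10.35
tcp_pos: [0.5869, 0.1602, 0.187]
orientation: [-0.0, 0.866, 0.5, -0.001]
wrist_force: [0.2, -0.3, 0.0]
finger_gap: 0.0852
```

Run:
```python
from h import *
ci=camera_info("wrist");w=read_camera("wrist");cv2.imwrite("pics/w3.png",w)
go((.588,.160,.187),60)
```

```text
tcp [0.5876 0.1604 0.1883] xang 60.01 shift cm [-0.01  0.05  0.13] tilt z [-0. -0. -1.] F [1.3 0.1 0.3] t 10.4
rotvec deg [-0.02  0.02  0.01]
```

View pics/w3.png

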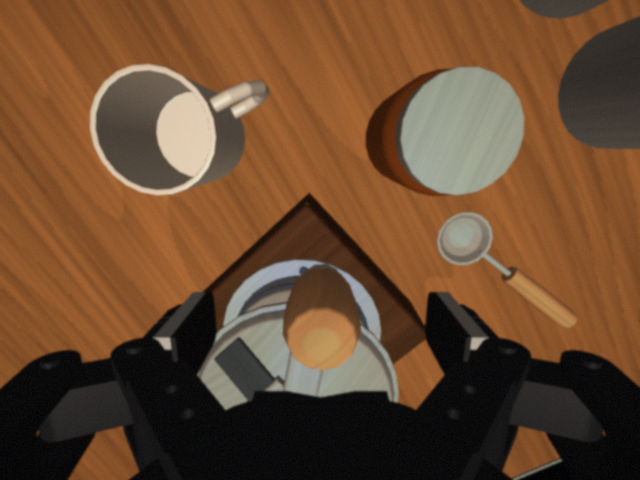

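Knob centred between the fingers (322,342). Close with 38 N.

Request:
{"api": "send_rows", "payload": {
  "series": [0, 0, 0, 0, 0, 0, 0.5, 0, 0, 0, 0, 0, 0, 0.3, 0, 0, 0, 0, 0, 0, 0.2, 0, 0, 0, 0, 0, 0, 0, 0, 0, 0, 0, 0, 0, 0, 0, 0, 0, 0, 0, 0, 0, 0, 0, 0, 0, 0, 0, 0],
  "newtons": 38
}}

```text
clock: 10.98
tcp_pos: [0.588, 0.1609, 0.1889]
orientation: [0.0, 0.866, 0.5, 0.001]
wrist_force: [0.2, 0.7, 2.4]
finger_gap: 0.0276
```

Run:
```python
from h import *
go((.588,.160,.187),60)
# 45-deg sector tables in tool frame, clockwise from angle a0
c=np.array([.5325,.0965]);
def rows(a0,step,n=10,r=8.5,psi=60):
    out=[]
    for i in range(1,n+1):
        d=[r*(np.cos(np.radians(a0-step*i))-np.cos(np.radians(a0))),r*(np.sin(np.radians(a0-step*i))-np.sin(np.radians(a0)))]
        p=np.radians(psi);out+=[round(d[0]*np.cos(p)+d[1]*np.sin(p),2),round(d[0]*np.sin(p)-d[1]*np.cos(p),2),0,0,0,0,0]
    return out
for k in range(8): print(k,49-45*k,rows(49-45*k,4.5))
```

```text
tcp [0.588  0.1609 0.1889] xang 60.05 shift cm [-0.08  0.04  0.19] tilt z [ 0.001  0.    -1.   ] F [0.2 0.7 2.4] t 10.9833
rotvec deg [ 0.06 -0.05  0.05]
0 49 [np.float64(-0.15), np.float64(0.65), 0, 0, 0, 0, 0, np.float64(-0.36), np.float64(1.29), 0, 0, 0, 0, 0, np.float64(-0.61), np.float64(1.9), 0, 0, 0, 0, 0, np.float64(-0.91), np.float64(2.5), 0, 0, 0, 0, 0, np.float64(-1.26), np.float64(3.07), 0, 0, 0, 0, 0, np.float64(-1.65), np.float64(3.61), 0, 0, 0, 0, 0, np.float64(-2.08), np.float64(4.12), 0, 0, 0, 0, 0, np.float64(-2.55), np.float64(4.59), 0, 0, 0, 0, 0, np.float64(-3.05), np.float64(5.03), 0, 0, 0, 0, 0, np.float64(-3.59), np.float64(5.42), 0, 0, 0, 0, 0]
1 4 [np.float64(-0.57), np.float64(0.35), 0, 0, 0, 0, 0, np.float64(-1.16), np.float64(0.66), 0, 0, 0, 0, 0, np.float64(-1.78), np.float64(0.91), 0, 0, 0, 0, 0, np.float64(-2.41), np.float64(1.12), 0, 0, 0, 0, 0, np.float64(-3.06), np.float64(1.28), 0, 0, 0, 0, 0, np.float64(-3.72), np.float64(1.39), 0, 0, 0, 0, 0, np.float64(-4.38), np.float64(1.45), 0, 0, 0, 0, 0, np.float64(-5.05), np.float64(1.45), 0, 0, 0, 0, 0, n
[... 2554 characters left out ...]
p.float64(2.08), 0, 0, 0, 0, 0, np.float64(4.59), np.float64(2.55), 0, 0, 0, 0, 0, np.float64(5.03), np.float64(3.05), 0, 0, 0, 0, 0, np.float64(5.42), np.float64(3.59), 0, 0, 0, 0, 0]
7 -266 [np.float64(0.35), np.float64(0.57), 0, 0, 0, 0, 0, np.float64(0.66), np.float64(1.16), 0, 0, 0, 0, 0, np.float64(0.91), np.float64(1.78), 0, 0, 0, 0, 0, np.float64(1.12), np.float64(2.41), 0, 0, 0, 0, 0, np.float64(1.28), np.float64(3.06), 0, 0, 0, 0, 0, np.float64(1.39), np.float64(3.72), 0, 0, 0, 0, 0, np.float64(1.45), np.float64(4.38), 0, 0, 0, 0, 0, np.float64(1.45), np.float64(5.05), 0, 0, 0, 0, 0, np.float64(1.4), np.float64(5.72), 0, 0, 0, 0, 0, np.float64(1.3), np.float64(6.38), 0, 0, 0, 0, 0]
```

Request:
{"api": "send_rows", "payload": {
  "series": [-0.15, 0.65, 0, 0, 0, 0, 0, -0.36, 1.29, 0, 0, 0, 0, 0, -0.61, 1.9, 0, 0, 0, 0, 0, -0.91, 2.5, 0, 0, 0, 0, 0, -1.26, 3.07, 0, 0, 0, 0, 0, -1.65, 3.61, 0, 0, 0, 0, 0, -2.08, 4.12, 0, 0, 0, 0, 0, -2.55, 4.59, 0, 0, 0, 0, 0, -3.05, 5.03, 0, 0, 0, 0, 0, -3.59, 5.42, 0, 0, 0, 0, 0]
}}

```text
clock: 11.82
tcp_pos: [0.6176, 0.1017, 0.1886]
orientation: [0.0, 0.866, 0.5, 0.001]
wrist_force: [1.4, 3.5, 5.7]
finger_gap: 0.027
```

Request:
{"api": "send_rows", "payload": {
  "series": [-0.57, 0.35, 0, 0, 0, 0, 0, -1.16, 0.66, 0, 0, 0, 0, 0, -1.78, 0.91, 0, 0, 0, 0, 0, -2.41, 1.12, 0, 0, 0, 0, 0, -3.06, 1.28, 0, 0, 0, 0, 0, -3.72, 1.39, 0, 0, 0, 0, 0, -4.38, 1.45, 0, 0, 0, 0, 0, -5.05, 1.45, 0, 0, 0, 0, 0, -5.72, 1.4, 0, 0, 0, 0, 0, -6.38, 1.3, 0, 0, 0, 0, 0]
}}

```text
clock: 12.65
tcp_pos: [0.5965, 0.0396, 0.1886]
orientation: [0.001, 0.866, 0.5, 0.0]
wrist_force: [1.8, 0.8, 5.3]
finger_gap: 0.0274
```

Request:
{"api": "send_rows", "payload": {
  "series": [-0.65, -0.15, 0, 0, 0, 0, 0, -1.29, -0.36, 0, 0, 0, 0, 0, -1.9, -0.61, 0, 0, 0, 0, 0, -2.5, -0.91, 0, 0, 0, 0, 0, -3.07, -1.26, 0, 0, 0, 0, 0, -3.61, -1.65, 0, 0, 0, 0, 0, -4.12, -2.08, 0, 0, 0, 0, 0, -4.59, -2.55, 0, 0, 0, 0, 0, -5.03, -3.05, 0, 0, 0, 0, 0, -5.42, -3.59, 0, 0, 0, 0, 0]
}}

```text
clock: 13.48
tcp_pos: [0.5379, 0.0107, 0.1886]
orientation: [0.001, 0.866, 0.5, 0.0]
wrist_force: [1.9, -1.2, 5.0]
finger_gap: 0.0275
```

Request:
{"api": "send_rows", "payload": {
  "series": [-0.35, -0.57, 0, 0, 0, 0, 0, -0.66, -1.16, 0, 0, 0, 0, 0, -0.91, -1.78, 0, 0, 0, 0, 0, -1.12, -2.41, 0, 0, 0, 0, 0, -1.28, -3.06, 0, 0, 0, 0, 0, -1.39, -3.72, 0, 0, 0, 0, 0, -1.45, -4.38, 0, 0, 0, 0, 0, -1.45, -5.05, 0, 0, 0, 0, 0, -1.4, -5.72, 0, 0, 0, 0, 0, -1.3, -6.38, 0, 0, 0, 0, 0]
}}

```text
clock: 14.32
tcp_pos: [0.4799, 0.0295, 0.1896]
orientation: [0.005, 0.866, 0.5, 0.002]
wrist_force: [13.0, -10.4, 1.4]
finger_gap: 0.0273
```

Request:
{"api": "send_rows", "payload": {
  "series": [0.15, -0.65, 0, 0, 0, 0, 0, 0.36, -1.29, 0, 0, 0, 0, 0, 0.61, -1.9, 0, 0, 0, 0, 0, 0.91, -2.5, 0, 0, 0, 0, 0, 1.26, -3.07, 0, 0, 0, 0, 0, 1.65, -3.61, 0, 0, 0, 0, 0, 2.08, -4.12, 0, 0, 0, 0, 0, 2.55, -4.59, 0, 0, 0, 0, 0, 3.05, -5.03, 0, 0, 0, 0, 0, 3.59, -5.42, 0, 0, 0, 0, 0]
}}

```text
clock: 15.15
tcp_pos: [0.4465, 0.0905, 0.1887]
orientation: [0.0, 0.866, 0.5, -0.0]
wrist_force: [1.1, 1.6, 6.9]
finger_gap: 0.0274
```

Request:
{"api": "send_rows", "payload": {
  "series": [0.57, -0.35, 0, 0, 0, 0, 0, 1.16, -0.66, 0, 0, 0, 0, 0, 1.78, -0.91, 0, 0, 0, 0, 0, 2.41, -1.12, 0, 0, 0, 0, 0, 3.06, -1.28, 0, 0, 0, 0, 0, 3.72, -1.39, 0, 0, 0, 0, 0, 4.38, -1.45, 0, 0, 0, 0, 0, 5.05, -1.45, 0, 0, 0, 0, 0, 5.72, -1.4, 0, 0, 0, 0, 0, 6.38, -1.3, 0, 0, 0, 0, 0]
}}

```text
clock: 15.98
tcp_pos: [0.4666, 0.1513, 0.1884]
orientation: [0.001, 0.866, 0.5, -0.001]
wrist_force: [-1.6, -2.3, 7.7]
finger_gap: 0.0275
```

Request:
{"api": "send_rows", "payload": {
  "series": [0.65, 0.15, 0, 0, 0, 0, 0, 1.29, 0.36, 0, 0, 0, 0, 0, 1.9, 0.61, 0, 0, 0, 0, 0, 2.5, 0.91, 0, 0, 0, 0, 0, 3.07, 1.26, 0, 0, 0, 0, 0, 3.61, 1.65, 0, 0, 0, 0, 0, 4.12, 2.08, 0, 0, 0, 0, 0, 4.59, 2.55, 0, 0, 0, 0, 0, 5.03, 3.05, 0, 0, 0, 0, 0, 5.42, 3.59, 0, 0, 0, 0, 0]
}}

```text
clock: 16.82
tcp_pos: [0.524, 0.1816, 0.1883]
orientation: [-0.001, 0.866, 0.501, -0.001]
wrist_force: [-3.0, 2.4, 8.5]
finger_gap: 0.0275
```

Request:
{"api": "send_rows", "payload": {
  "series": [0.35, 0.57, 0, 0, 0, 0, 0, 0.66, 1.16, 0, 0, 0, 0, 0, 0.91, 1.78, 0, 0, 0, 0, 0, 1.12, 2.41, 0, 0, 0, 0, 0, 1.28, 3.06, 0, 0, 0, 0, 0, 1.39, 3.72, 0, 0, 0, 0, 0, 1.45, 4.38, 0, 0, 0, 0, 0, 1.45, 5.05, 0, 0, 0, 0, 0, 1.4, 5.72, 0, 0, 0, 0, 0, 1.3, 6.38, 0, 0, 0, 0, 0]
}}

```text
clock: 17.65
tcp_pos: [0.5871, 0.1618, 0.1886]
orientation: [-0.001, 0.866, 0.501, 0.0]
wrist_force: [0.3, 4.7, 6.1]
finger_gap: 0.0273
```

Request:
{"api": "send_rows", "payload": {
  "series": [-0.15, 0.65, 0, 0, 0, 0, 0, -0.36, 1.29, 0, 0, 0, 0, 0, -0.61, 1.9, 0, 0, 0, 0, 0, -0.91, 2.5, 0, 0, 0, 0, 0, -1.26, 3.07, 0, 0, 0, 0, 0, -1.65, 3.61, 0, 0, 0, 0, 0, -2.08, 4.12, 0, 0, 0, 0, 0, -2.55, 4.59, 0, 0, 0, 0, 0, -3.05, 5.03, 0, 0, 0, 0, 0, -3.59, 5.42, 0, 0, 0, 0, 0]
}}

```text
clock: 18.48
tcp_pos: [0.6173, 0.103, 0.1888]
orientation: [-0.0, 0.866, 0.501, 0.001]
wrist_force: [3.3, 2.4, 5.7]
finger_gap: 0.0271
```

Request:
{"api": "send_rows", "payload": {
  "series": [-0.57, 0.35, 0, 0, 0, 0, 0, -1.16, 0.66, 0, 0, 0, 0, 0, -1.78, 0.91, 0, 0, 0, 0, 0, -2.41, 1.12, 0, 0, 0, 0, 0, -3.06, 1.28, 0, 0, 0, 0, 0, -3.72, 1.39, 0, 0, 0, 0, 0, -4.38, 1.45, 0, 0, 0, 0, 0, -5.05, 1.45, 0, 0, 0, 0, 0, -5.72, 1.4, 0, 0, 0, 0, 0, -6.38, 1.3, 0, 0, 0, 0, 0]
}}

```text
clock: 19.32
tcp_pos: [0.5967, 0.0401, 0.1888]
orientation: [0.001, 0.866, 0.5, 0.001]
wrist_force: [3.4, 1.1, 6.0]
finger_gap: 0.0274
```

One turn done; the grip still holds and the forces repeat. Second turn, including the bite.

Request:
{"api": "send_rows", "payload": {
  "series": [-0.65, -0.15, 0, 0, 0, 0, 0, -1.29, -0.36, 0, 0, 0, 0, 0, -1.9, -0.61, 0, 0, 0, 0, 0, -2.5, -0.91, 0, 0, 0, 0, 0, -3.07, -1.26, 0, 0, 0, 0, 0, -3.61, -1.65, 0, 0, 0, 0, 0, -4.12, -2.08, 0, 0, 0, 0, 0, -4.59, -2.55, 0, 0, 0, 0, 0, -5.03, -3.05, 0, 0, 0, 0, 0, -5.42, -3.59, 0, 0, 0, 0, 0]
}}

```text
clock: 20.15
tcp_pos: [0.5379, 0.0108, 0.1887]
orientation: [0.001, 0.866, 0.5, 0.0]
wrist_force: [3.8, -1.1, 6.0]
finger_gap: 0.0271
```

Request:
{"api": "send_rows", "payload": {
  "series": [-0.35, -0.57, 0, 0, 0, 0, 0, -0.66, -1.16, 0, 0, 0, 0, 0, -0.91, -1.78, 0, 0, 0, 0, 0, -1.12, -2.41, 0, 0, 0, 0, 0, -1.28, -3.06, 0, 0, 0, 0, 0, -1.39, -3.72, 0, 0, 0, 0, 0, -1.45, -4.38, 0, 0, 0, 0, 0, -1.45, -5.05, 0, 0, 0, 0, 0, -1.4, -5.72, 0, 0, 0, 0, 0, -1.3, -6.38, 0, 0, 0, 0, 0]
}}

```text
clock: 20.98
tcp_pos: [0.4799, 0.0295, 0.1896]
orientation: [0.005, 0.866, 0.5, 0.002]
wrist_force: [12.8, -10.4, 0.7]
finger_gap: 0.0276
```

Request:
{"api": "send_rows", "payload": {
  "series": [0.15, -0.65, 0, 0, 0, 0, 0, 0.36, -1.29, 0, 0, 0, 0, 0, 0.61, -1.9, 0, 0, 0, 0, 0, 0.91, -2.5, 0, 0, 0, 0, 0, 1.26, -3.07, 0, 0, 0, 0, 0, 1.65, -3.61, 0, 0, 0, 0, 0, 2.08, -4.12, 0, 0, 0, 0, 0, 2.55, -4.59, 0, 0, 0, 0, 0, 3.05, -5.03, 0, 0, 0, 0, 0, 3.59, -5.42, 0, 0, 0, 0, 0]
}}

```text
clock: 21.82
tcp_pos: [0.4466, 0.0905, 0.1887]
orientation: [0.0, 0.866, 0.5, -0.0]
wrist_force: [0.3, 1.5, 7.4]
finger_gap: 0.0275
```

Request:
{"api": "send_rows", "payload": {
  "series": [0.57, -0.35, 0, 0, 0, 0, 0, 1.16, -0.66, 0, 0, 0, 0, 0, 1.78, -0.91, 0, 0, 0, 0, 0, 2.41, -1.12, 0, 0, 0, 0, 0, 3.06, -1.28, 0, 0, 0, 0, 0, 3.72, -1.39, 0, 0, 0, 0, 0, 4.38, -1.45, 0, 0, 0, 0, 0, 5.05, -1.45, 0, 0, 0, 0, 0, 5.72, -1.4, 0, 0, 0, 0, 0, 6.38, -1.3, 0, 0, 0, 0, 0]
}}

```text
clock: 22.65
tcp_pos: [0.4666, 0.1513, 0.1884]
orientation: [0.001, 0.866, 0.5, -0.001]
wrist_force: [-1.2, -2.5, 7.0]
finger_gap: 0.027
```

Request:
{"api": "send_rows", "payload": {
  "series": [0.65, 0.15, 0, 0, 0, 0, 0, 1.29, 0.36, 0, 0, 0, 0, 0, 1.9, 0.61, 0, 0, 0, 0, 0, 2.5, 0.91, 0, 0, 0, 0, 0, 3.07, 1.26, 0, 0, 0, 0, 0, 3.61, 1.65, 0, 0, 0, 0, 0, 4.12, 2.08, 0, 0, 0, 0, 0, 4.59, 2.55, 0, 0, 0, 0, 0, 5.03, 3.05, 0, 0, 0, 0, 0, 5.42, 3.59, 0, 0, 0, 0, 0]
}}

```text
clock: 23.48
tcp_pos: [0.524, 0.1816, 0.1884]
orientation: [-0.001, 0.866, 0.501, -0.001]
wrist_force: [-3.0, 3.5, 8.2]
finger_gap: 0.0275
```

Request:
{"api": "send_rows", "payload": {
  "series": [0.35, 0.57, 0, 0, 0, 0, 0, 0.66, 1.16, 0, 0, 0, 0, 0, 0.91, 1.78, 0, 0, 0, 0, 0, 1.12, 2.41, 0, 0, 0, 0, 0, 1.28, 3.06, 0, 0, 0, 0, 0, 1.39, 3.72, 0, 0, 0, 0, 0, 1.45, 4.38, 0, 0, 0, 0, 0, 1.45, 5.05, 0, 0, 0, 0, 0, 1.4, 5.72, 0, 0, 0, 0, 0, 1.3, 6.38, 0, 0, 0, 0, 0]
}}

```text
clock: 24.32
tcp_pos: [0.587, 0.1618, 0.1886]
orientation: [-0.001, 0.866, 0.501, 0.0]
wrist_force: [0.6, 5.6, 6.8]
finger_gap: 0.0272
```

Request:
{"api": "send_rows", "payload": {
  "series": [-0.15, 0.65, 0, 0, 0, 0, 0, -0.36, 1.29, 0, 0, 0, 0, 0, -0.61, 1.9, 0, 0, 0, 0, 0, -0.91, 2.5, 0, 0, 0, 0, 0, -1.08, 2.8, 0, 0, 0, 0, 0, -1.08, 2.8, 0, 0, 0, 0, 0, -1.08, 2.8, 0, 0, 0, 0, 0, -1.08, 2.8, 0, 0, 0, 0, 0, -1.08, 2.8, 0, 0, 0, 0, 0]
}}

```text
clock: 25.07
tcp_pos: [0.6069, 0.1376, 0.1888]
orientation: [0.0, 0.866, 0.5, 0.001]
wrist_force: [3.1, 2.3, 5.6]
finger_gap: 0.0274
```

Run:
```python
from h import *
go((.6,.13,.187),60);p=get_state()["tcp_pos"];print(np.degrees(np.arctan2(p[1]-.0965,p[0]-.5325)))
```

```text
tcp [0.6069 0.1376 0.1888] xang 60.06 shift cm [-1.   -0.22  0.18] tilt z [ 0.002  0.    -1.   ] F [3.1 2.3 5.6] t 25.0667
rotvec deg [ 0.07 -0.07  0.06]
28.90229899914253
```

Request:
{"api": "send_rows", "payload": {
  "series": [0, 0, 0, 0, 0, 0, 0.5, 0, 0, 0, 0, 0, 0, 0.8, 0, 0, 0, 0, 0, 0, 1, 0, 0, 0, 0, 0, 0, 1, 0, 0, 0, 0, 0, 0, 1, 0, 0, 0, 0, 0, 0, 1, 0, 0, -1, 0, 0, 0, 1, 0, 0, -3, 0, 0, 0, 1, 0, 0, -5.5, 0, 0, 0, 1, 0, 0, -8, 0, 0, 0, 1]
}}

```text
clock: 25.9
tcp_pos: [0.6059, 0.1373, 0.2695]
orientation: [-0.0, 0.866, 0.5, -0.0]
wrist_force: [0.9, -0.6, 0.4]
finger_gap: 0.0854
```

Request:
{"api": "send_rows", "payload": {
  "series": [0, 0, -2, 0, 0, 0, 1, -2, 0, -4, 0, 0, 0, 1, -5, 0, -5, 0, 0, 0, 1, -8, 0, -5, 0, 0, 0, 1, -11, 0, -5, 0, 0, 0, 1, -14, 0, -5, 0, 0, 0, 1, -17, 0, -5, 0, 0, 0, 1, -19, 0, -5, 0, 0, 0, 1, -19, 0, -5, 0, 0, 0, 1, -19, 0, -5, 0, 0, 0, 1]
}}

```text
clock: 26.73
tcp_pos: [0.5113, -0.028, 0.3194]
orientation: [0.0, 0.866, 0.499, 0.001]
wrist_force: [0.4, 0.3, -0.0]
finger_gap: 0.0853
```

Run:
```python
from h import *
go((.6,.13,.187),60)
a=read_camera("scene")[235:355,285:425];b=read_camera("top")[160:280,220:360]
f=lambda i:cv2.resize(i,(400,343),interpolation=cv2.INTER_CUBIC)
cv2.imwrite("pics/end.png",np.hstack([f(a),f(b)]))
```

```text
tcp [ 0.5113 -0.028   0.3194] xang 59.91 shift cm [18.1  -0.26 13.25] tilt z [ 0.002 -0.    -1.   ] F [ 0.4  0.3 -0. ] t 26.7333
rotvec deg [ 0.08 -0.04 -0.09]
```

View pics/end.png

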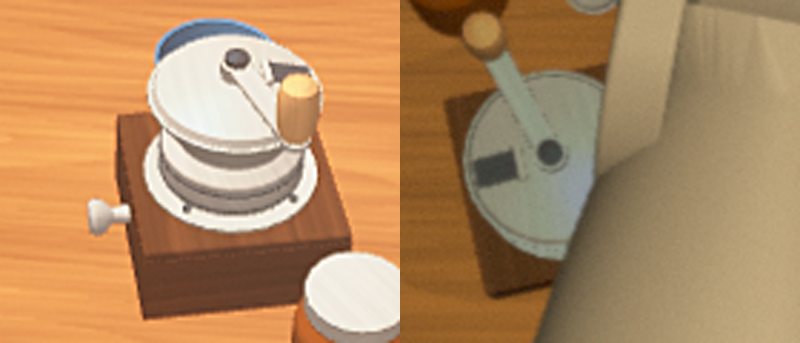

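The drawer is flush with the chest (knob at crop 95,216). The crank (knob at 298,108 left, 485,35 right) stands about 20° past its start and is free, and the arm is clear.

```bash
python3 -c "
from workcell import *
print(hand_in())"
```

```text
the job is handed in; nothing more can be done
None
```

The drawer is fully home and the crank has made two full clockwise turns plus about 20°. The job was handed in at about 27 s, with no verdict reported.

- **Drawer:** I pushed its knob with the shut fingers until it stopped dead, pressing to about 11.6 N. It came home 4 mm beyond where I had estimated; in the last picture it is flush with the chest.
- **Crank:** I gripped the knob at 38 N and turned at about 6.7 s a turn, slightly slower than the six asked. It passed the bite twice, with about 16.5 N measured there, and I saw no sign of slipping. Readings came only between moves, so the true peak may be higher and I did not measure the crank's speed.
- **End state:** I stopped well clear of the bite, let go and backed off. The wrist force read about zero, and the crank still stood where I left it. The fingers stayed clear of the other things, but I did not measure their positions again at the end.

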